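# Open the fume damper beside the soldering iron and start the fan

### The job

Get fume extraction going for the soldering iron. Of the two blue intake boxes, find the one standing next to the iron in its holder and turn its black knob clockwise, about 75 degrees, past the detent until it clicks open; leave the other box's knob closed. Only then flip the red toggle switch all the way over, away from the robot, to start the fan, without shifting or tipping the iron stand, parts bin, brass cup or heat sink.

Things in the scene. Friction and masses are not known exactly. Their poses are not given: they have to be found in the camera images.
- intake_a: blue fume intake box fixed to the cart on the robot's left (+y), 120 (x) x 110 (y) x 50 mm high, dark slots on its front face (own -x); a 40 mm pipe leaves its back, 68 mm along own +x, and turns down. Origin: centre of its underside, z up; the knob axis rises through it
- knob_a (a joint): damper knob of this box, rad: 0 = closed (grip bar along the box's x axis), 1.3 = fully open, growing clockwise seen from above. A sprung detent resists with up to about 0.15 N m before half way (0.65); past it the knob clicks over to open by itself.
- knob_a_grip (a point): on the vertical knob axis, 87 mm above the cart. Black grip bar 46 mm long, 14 mm wide, from 62 to 94 mm above the cart, a white mark at one end of its top, on a disc of 48 mm diameter whose top is 64 mm above the cart. The point turns with the knob: its x axis runs along the bar
- intake_b: blue fume intake box fixed to the cart on the robot's right (-y), 120 (x) x 110 (y) x 50 mm high, dark slots on its front face (own -x); a 40 mm pipe leaves its back, 68 mm along own +x, and turns down. Origin: centre of its underside, z up; the knob axis rises through it
- knob_b (a joint): damper knob of this box, rad: 0 = closed (grip bar along the box's x axis), 1.3 = fully open, growing clockwise seen from above. A sprung detent resists with up to about 0.15 N m before half way (0.65); past it the knob clicks over to open by itself.
- knob_b_grip (a point): on the vertical knob axis, 87 mm above the cart. Black grip bar 46 mm long, 14 mm wide, from 62 to 94 mm above the cart, a white mark at one end of its top, on a disc of 48 mm diameter whose top is 64 mm above the cart. The point turns with the knob: its x axis runs along the bar
- fan (a joint): red toggle switch of the fume fan, rad: 0 = off, leaning to own -x (towards the robot), 1.0 = on, leaning as far to own +x. Sprung over centre: snaps home once well past the middle (over 0.75)
- fan_tip (a point): centre of the red ball (26 mm diameter) at the end of the toggle lever, about 110 mm above the cart when off or on, 117 mm when upright; the 10 mm steel lever turns about a pivot 60 mm below it in the lever's direction
- fan_box: yellow switch box fixed to the cart, 100 (x) x 80 (y) x 35 mm high, with a grey 70 x 50 x 25 mm block on top that carries the toggle lever. Lever pivot: 57 mm above this box's origin, along own y. Origin: centre of the underside, z up; own +x is the on direction
- iron_stand: black soldering iron resting in a coiled chrome holder on a dark steel base 130 (x) x 80 (y) x 14 mm; the handle rises towards own -x and ends about 110 mm out and 145 mm up. Loose, 0.8 kg. Stands 130 to 330 mm outward of one intake box, over 550 mm from the other. Origin: centre of the base's underside
- parts_bin: clear acrylic open parts bin with small components, 120 x 85 x 50 mm, loose, beside the intake box that the iron is not at. Origin: centre of its underside
- tip_cup: brass tip-cleaning cup, 72 mm diameter, 50 mm high, loose. Origin: centre of its underside
- heat_sink: copper finned heat sink, 60 x 60 x 33 mm, loose. Origin: centre of its underside
Not all that is in view belongs to the job. What is shaped like the intake_a but pink is not meant.

How it is judged:
By the outcome, as a careful person would: the job done as asked, in the order asked, and still so for the second after the job is handed in, with the robot touching nothing.
It also fails if it takes over 42 s, if anything falls off the work surface, if the arm or the gripper's body presses on something with over 40 N, if the wrist force passes 120 N, or if a joint passes its speed limit or range.

### The arm

A 7-joint arm with a two-finger parallel gripper is mounted at the origin on the work surface. World frame = base frame: x ahead of the robot, y to its left, z up, the work surface at z = 0. Lengths are in m, angles in rad, forces in N, time in s.
With the tool pointing down it reaches from about 0.4 to 0.85 m from the base axis. Payload 10.4 kg.
Tool frame: the origin (TCP) lies between the finger pads; the fingertips stand r.nose_length ahead of it and the grasp point (between the pads) lies 6 mm ahead of it (r.nose_length is the distance from the TCP to the fingertips, in m); z points along the fingers, x is the direction in which the jaws open and shut, and the axes are right-handed (so a half turn about z gives the same grasp; the last joint's range is limited). The gripper opens to 87 mm and grips with 3 to 60 N. Pads are 19 mm wide; open, the fingers measure 117 mm over their backs; the gripper's body (75 mm by 190 mm) begins 51 mm behind the grasp point.
Start: joints at [-1.185, 0.332, -0.065, 1.46, 0.022, 1.35, -0.088], TCP at [0.248, 0.574, 0.248] pointing down, gripper open.
Joint ranges: [-2.6, 2.6], [-0.5, 2.12], [-1.47, 1.34], [0.16, 2.42], [-1.27, 4.41], [0.06, 2.06], [-2.6, 2.6]. Speed limits (rad/s): [2.22, 2.22, 2.79, 2.79, 3.14, 3.14, 3.14].

### API

Orientations are given as a unit quaternion [x, y, z, w].
In Python, from bench import r gives the robot as it stands. The module is installed in compiled form; this text tells all that it offers.
- The arm moves only by the shell command python3 -m creep 'ROWS' [OPENING] [FORCE]. ROWS is JSON, a list of rows, each an object of numbers: "x", "y", "z": the shift along the world's x, y, z in m; "spin": the turn about the world's z in degrees. In form: [{"x": .., "y": .., "z": .., "spin": ..}, ...]. A call has 1 to 12 rows; each row is the pose to reach, as a shift and turn from the pose commanded when the call began; what a row does not reach only later rows make up. A row lasts 1/8 s, in which the tool goes at most 62.5 mm and 10.7 degrees, less where a joint would pass 70% of its speed; a pose out of reach is approached as far as the arm can. A call with a gripper value outside its range is refused whole. OPENING is the finger opening in m, from 0 to 0.087, set as the call begins (- or left out, the last holds). The fingers move at their own pace and stop on an object; FORCE is the grip in N (left out, the last holds). Time passes only in rows, so rows that repeat a pose let the fingers close. It gives the time, the measured TCP pose, the force and the opening at its end, in the units of the state.
- r.read_state(): the state, without advancing time (a new reading comes with each control period).
- r.camera(name): name is "scene" or "side" or "wrist"; returns a dict with "pixels" (400x640x3 uint8, blue, green, red), "z_map" (400x640 float32, m along the optical axis (not along the pixel's ray), 0 where there is no reading), "K" (3x3 intrinsics, pixels), "R" (3x3) and "t" (3): a world point X has camera coordinates R X + t. Camera axes: x right, y down, z forward; pixel columns grow to the right and rows downward; lengths in m; the calibration is good to about 2 mm. The wrist camera is an equidistant fisheye: a pixel r from the principal point sees the ray r / f radians off the axis. A picture is of the moment at which its call begins.
- r.close_job(): hands the job in, once; it reports no verdict.
The state is a dict: "time": time; "joint_positions": joint angles; "joint_vel": joint speeds; "joint_torque": joint torques, N m; "ee_pos": TCP position; "eef_rot": TCP orientation; "ft_force": force on the tool from outside, world axes, zero at the start; "torque": the same for the moment, N m; "width": finger opening in m.
Only numpy, scipy, OpenCV 4.12 (cv2) and the standard library are available. Lean on these libraries where they do the work, as an engineer would, in place of code of your own. Each camera call takes 0.05 s, during which the arm holds its last target. There are 200 camera calls.

## Working session

There is one attempt and no reset: what is moved stays moved. The work goes in short steps, Python scripts to look and compute and a shell command to move; the robot and the scene stay as the last step left them, time stands still between calls to the robot, and variables do not carry over. Pictures are saved under pics/ and viewed, about 8 in all and at most 12, crops included, and the job is handed in when it is done.

```bash
mkdir -p pics; cat > h.py <<'E'
import numpy as np, cv2
from bench import r
def cloud(c):
    h,w=c["z_map"].shape; v,u=np.mgrid[:h,:w]; z=c["z_map"]; K=c["K"]
    P=np.stack([(u-K[0,2])/K[0,0]*z,(v-K[1,2])/K[1,1]*z,z],-1)
    return (P-c["t"])@c["R"]
E
python3 - <<'E'
from h import *
for n in("scene","side"):
    c=r.camera(n); cv2.imwrite(f"pics/{n}1.png",c["pixels"]); np.savez(f"{n}.npz",**c)
    print(n,c["K"].round(1).tolist(),(-c["R"].T@c["t"]).round(3))
s=r.read_state(); print(s, r.nose_length)
E
```

```text
scene [[441.0, 0.0, 319.0], [0.0, 441.0, 196.4], [0.0, 0.0, 1.0]] [ 1.194 -0.842  0.95 ]
side [[367.8, 0.0, 318.5], [0.0, 367.8, 205.2], [0.0, 0.0, 1.0]] [ 0.085 -0.619  0.617]
{'time': 0.1, 'joint_positions': array([-1.18458666,  0.33282113, -0.06473773,  1.46085994,  0.02163826,
        1.34990784, -0.08850138]), 'joint_vel': array([ 0.00012648, -0.00078986, -0.00027663, -0.00163953,  0.00085509,
       -0.00178939,  0.0010272 ]), 'joint_torque': array([ 1.78409060e-03, -6.24546003e+01,  2.48618791e-02, -3.90713954e+01,
       -6.13780017e-02,  3.67897656e-02,  1.11536897e-04]), 'ee_pos': array([0.24831434, 0.57320683, 0.24682457]), 'eef_rot': array([ 8.35900686e-01,  5.48880335e-01, -5.18842118e-04,  3.90859574e-04]), 'ft_force': array([-0.86976392, -0.84183877,  0.28956614]), 'torque': array([0.00415457, 0.03889668, 0.05067465]), 'width': 0.08748530601577068} 0.025
```

View pics/scene1.png

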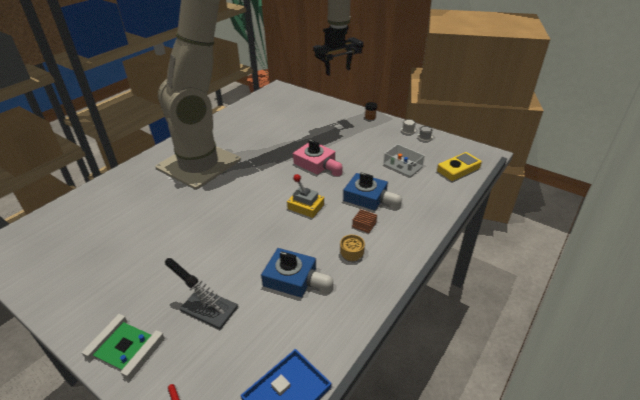

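View pics/side1.png

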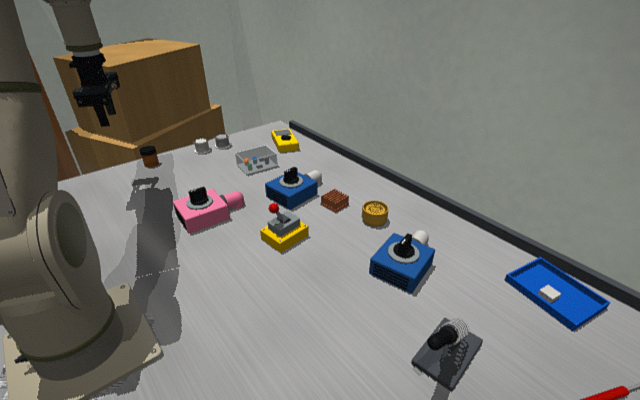

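Candidates, in scene pixels: blue box (290,270) beside the iron (208,300), blue box (367,190) beside the parts bin (404,160), and a pink lookalike (315,157). I choose (290,270), which is on the robot's right, so intake_b. The red toggle ball is at (297,178) on the yellow box (306,203). The yellow meter at (459,166) is not part of the job.

```bash
python3 - <<'E'
from h import *
def rect(p,name):
    (c,s,a)=cv2.minAreaRect((p[:,:2]*1000).astype(np.float32)); print(name,len(p),"c",np.round(c,1),"s",np.round(s,1),"a",round(a,1),"z",p[:,2].min().round(3),np.median(p[:,2]).round(3),p[:,2].max().round(3))
for n in("scene","side"):
    c=dict(np.load(n+".npz")); P=cloud(c); hsv=cv2.cvtColor(c["pixels"],cv2.COLOR_BGR2HSV); H,S,V=[hsv[...,i].astype(int) for i in range(3)]
    ok=(c["z_map"]>0)&(P[...,2]>0.01)&(P[...,2]<.2)&(P[...,0]>0.2)&(P[...,0]<1.1)&(abs(P[...,1])<.8)
    print(n)
    masks={"blue":(H>95)&(H<130)&(S>120)&(P[...,2]>.045)&(P[...,2]<.056),
      "yellow":(H>18)&(H<35)&(S>140)&(P[...,2]>.03)&(P[...,2]<.04),"red":((H<6)|(H>174))&(S>160)&(P[...,2]>.08),
      "black":(V<60)&(P[...,2]>.088)&(P[...,2]<.1),"any>20mm":(P[...,2]>.02)}
    for k,m in masks.items():
        m=(m&ok).astype(np.uint8); nn,L,st,_=cv2.connectedComponentsWithStats(m)
        for i in range(1,nn):
            if st[i,4]>=(12 if k!="any>20mm" else 60): rect(P[L==i],f"{k} px{st[i,:4].tolist()}")
c=dict(np.load("scene.npz"));d=dict(np.load("side.npz"))
a=cv2.resize(c["pixels"][225:325,160:340],(800,444),interpolation=2)[:, :]
b=cv2.resize(d["pixels"][190:300,240:440],(800,440),interpolation=2)
cv2.imwrite("pics/crop.png",cv2.resize(np.vstack([a,b]),(540,598)))
E
```

```text
scene
blue px[344, 174, 43, 27] 412 c [620.5 184.3] s [116.6 114.1] a 8.7 z 0.045 0.05 0.055
blue px[262, 249, 53, 39] 801 c [ 636.8 -241.2] s [116.9 112.7] a 16.1 z 0.045 0.05 0.055
yellow px[438, 152, 43, 24] 305 c [818.1 513.5] s [154.4  81.8] a 73.0 z 0.03 0.034 0.04
yellow px[287, 195, 37, 17] 204 c [488.2  27.9] s [96.9 82.5] a 6.6 z 0.03 0.035 0.04
yellow px[341, 236, 22, 20] 162 c [728.2 -60.4] s [60.1 71.2] a 62.7 z 0.03 0.037 0.04
yellow px[348, 240, 8, 6] 17 c [723.  -52.4] s [18.3 22.3] a 64.6 z 0.036 0.038 0.04
yellow px[341, 248, 8, 8] 17 c [721.9 -97.1] s [ 5.4 24.8] a 87.1 z 0.03 0.036 0.04
red px[294, 175, 6, 6] 29 c [462.5  19.8] s [15.8 16.2] a 37.8 z 0.111 0.118 0.125
black px[308, 140, 11, 6] 32 c [355.6 249.3] s [41.8 18.6] a 13.1 z 0.088 0.093 0.099
black px[360, 174, 13, 5] 34 c [621.2 184.8] s [38.6 14.8] a 4.1 z 0.088 0.092 0.096
black px[280, 253, 16, 8] 61 c [ 637.4 -240.8] s [41.8 13.9] a 13.5 z 0.088 0.093 0.1
black px[188, 279, 10, 9] 32 c [ 505.6 -452.3] s [25.3  9.2] a 81.2 z 0.09 0.096 0.1
any>20mm px[364, 102, 13, 14] 145 c [346.2 673. ] s [53.4 53.
[... 2773 characters left out ...]
 [353.4 672.9] s [54.5 52.4] a 32.2 z 0.02 0.049 0.061
any>20mm px[265, 167, 57, 38] 1270 c [652.1 190. ] s [186.3 112.8] a 10.0 z 0.02 0.048 0.096
any>20mm px[173, 187, 71, 41] 1667 c [390.6 248.1] s [112.  187.7] a 86.2 z 0.02 0.048 0.095
any>20mm px[321, 189, 28, 18] 285 c [693.2  65.4] s [62.3 59.9] a 6.0 z 0.02 0.029 0.035
any>20mm px[362, 201, 27, 22] 478 c [729.1 -64.5] s [73.4 70.9] a 28.0 z 0.02 0.038 0.051
any>20mm px[260, 203, 48, 45] 1097 c [487.9  26.7] s [100.2  80.9] a 6.2 z 0.02 0.044 0.122
any>20mm px[370, 230, 65, 58] 2416 c [ 664.3 -234.5] s [181.3 109.5] a 15.5 z 0.02 0.049 0.096
any>20mm px[427, 318, 42, 37] 856 c [ 497.7 -450.6] s [147.8  35.8] a 7.5 z 0.021 0.102 0.146
```

View pics/crop.png

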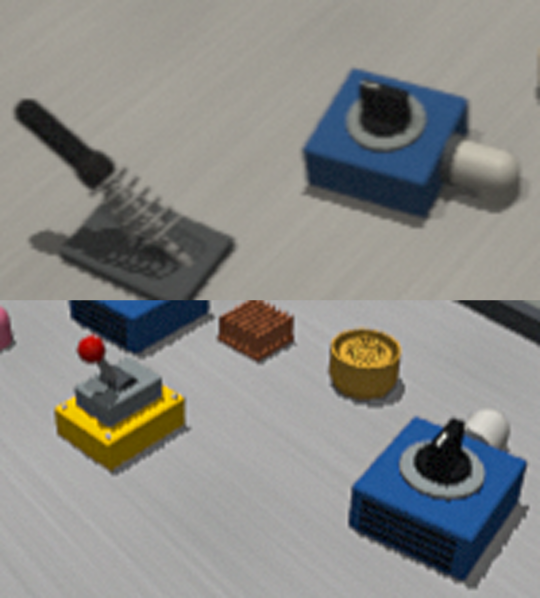

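The crops confirm it: the iron stands beside the right-hand blue box, whose bar lies along the box axis (yaw about 15.5°) at (0.637, -0.2415). The toggle leans towards the robot. I move above knob_b.

```bash
python3 -m creep '[{"x":0.02,"y":-0.05,"z":0,"spin":3},{"x":0.045,"y":-0.10,"z":0,"spin":6},{"x":0.07,"y":-0.15,"z":0,"spin":9},{"x":0.095,"y":-0.20,"z":0,"spin":12},{"x":0.12,"y":-0.25,"z":0,"spin":15},{"x":0.145,"y":-0.30,"z":0,"spin":18},{"x":0.17,"y":-0.35,"z":0,"spin":21},{"x":0.19,"y":-0.40,"z":0,"spin":24},{"x":0.215,"y":-0.45,"z":0,"spin":26},{"x":0.24,"y":-0.50,"z":0,"spin":28},{"x":0.265,"y":-0.55,"z":0,"spin":30},{"x":0.29,"y":-0.60,"z":0,"spin":32}]' 0.06
python3 -m creep '[{"x":0.02,"y":-0.05,"spin":3},{"x":0.045,"y":-0.10,"spin":5},{"x":0.07,"y":-0.15,"spin":7},{"x":0.09,"y":-0.19,"spin":7},{"x":0.099,"y":-0.215,"spin":7},{"x":0.099,"y":-0.215,"spin":7},{"x":0.099,"y":-0.215,"spin":7}]'
python3 - <<'E'
from h import *
from scipy.spatial.transform import Rotation as R
s=r.read_state(); print(s["joint_positions"].round(3),R.from_quat(s["eef_rot"]).as_matrix().round(3)); x=R.from_quat(s["eef_rot"]).as_matrix()[:,0]; print(s["ee_pos"],np.degrees(np.arctan2(x[1],x[0])))
c=r.camera("wrist"); cv2.imwrite("pics/w1.png",c["pixels"])
# project knob axis top via fisheye
p=c["R"]@np.array([.637,-.2415,.094])+c["t"]; th=np.arctan2(np.hypot(*p[:2]),p[2]); print(c["K"][:2,2]+c["K"][0,0]*th*p[:2]/np.hypot(*p[:2]))
E
```

```text
time: 1.6
ee_pos: [0.5389, -0.0281, 0.2475]
eef_rot: [0.652, 0.759, 0.0, -0.0]
ft_force: [0.4, 0.9, 0.2]
width: 0.06
[-0.453  0.142  0.466  1.712 -0.066  1.304  1.749] [[-0.151  0.989 -0.   ]
 [ 0.989  0.151  0.   ]
 [ 0.     0.    -1.   ]]
[ 0.53885335 -0.0280643   0.24749821] 98.66696683683978
[125.85678129 244.56320868]invalid input at $[0]: expected keys x, y, z, spin
```

View pics/w1.png

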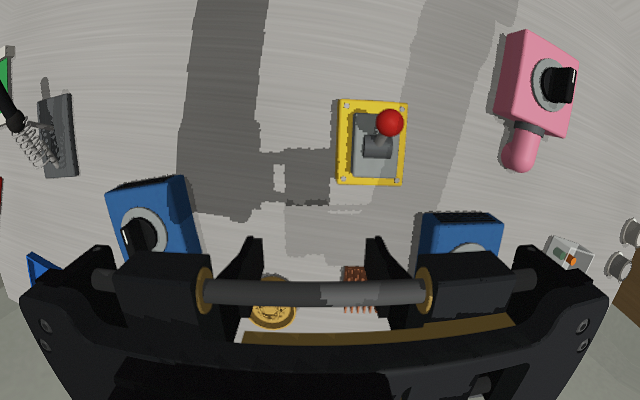

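The wrist view shows knob_b near (138,237), the toggle at (389,122), the cup and the heat sink. The second call was refused because every row needs all four keys, so I resend it.

```bash
python3 -m creep '[{"x":0.02,"y":-0.05,"z":0,"spin":3},{"x":0.045,"y":-0.10,"z":0,"spin":5},{"x":0.07,"y":-0.15,"z":-0.01,"spin":7},{"x":0.09,"y":-0.19,"z":-0.03,"spin":7},{"x":0.098,"y":-0.2135,"z":-0.05,"spin":7},{"x":0.098,"y":-0.2135,"z":-0.05,"spin":7},{"x":0.098,"y":-0.2135,"z":-0.05,"spin":7}]'
python3 - <<'E'
from h import *
from scipy.spatial.transform import Rotation as R
s=r.read_state(); print(s["joint_positions"].round(3)); x=R.from_quat(s["eef_rot"]).as_matrix()[:,0]; print(s["ee_pos"],np.degrees(np.arctan2(x[1],x[0])))
c=r.camera("wrist"); 
im=c["pixels"]
for a in(-.023,.023):
  q=np.array([.637+a*np.cos(.27),-.2415+a*np.sin(.27),.094]); p=c["R"]@q+c["t"]; th=np.arctan2(np.hypot(*p[:2]),p[2]); uv=c["K"][:2,2]+c["K"][0,0]*th*p[:2]/np.hypot(*p[:2]); print(uv); cv2.circle(im,tuple(int(v) for v in uv),3,(0,255,0),1)
cv2.imwrite("pics/w2.png",im)
E
```

```text
time: 2.52
ee_pos: [0.6366, -0.2391, 0.1978]
eef_rot: [0.605, 0.797, 0.0, -0.0]
ft_force: [0.3, 0.3, 0.6]
width: 0.0603
[-0.085  0.522  0.546  1.389 -0.272  1.306  2.316]
[ 0.63655402 -0.23908983  0.19777688] 105.61243911150619
[311.28349064 180.42564609]
[311.29583056 233.18626045]
```

View pics/w2.png

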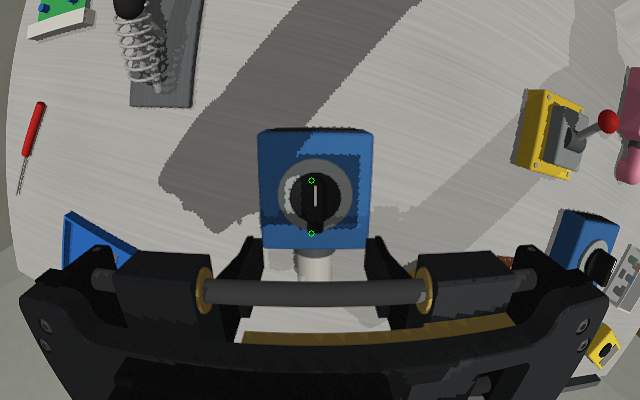

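The bar is centred between the fingers and aligned with them, columns about 315 for both. I descend and grip.

```bash
python3 -m creep '[{"x":0,"y":0,"z":-0.03,"spin":0},{"x":0,"y":0,"z":-0.06,"spin":0},{"x":0,"y":0,"z":-0.085,"spin":0},{"x":0,"y":0,"z":-0.1,"spin":0},{"x":0,"y":0,"z":-0.1,"spin":0},{"x":0,"y":0,"z":-0.1,"spin":0}]'
python3 -m creep '[{"x":0,"y":0,"z":0,"spin":0},{"x":0,"y":0,"z":0,"spin":0},{"x":0,"y":0,"z":0,"spin":0},{"x":0,"y":0,"z":0,"spin":0},{"x":0,"y":0,"z":0,"spin":0},{"x":0,"y":0,"z":0,"spin":0}]' 0 30
```

```text
time: 3.32
ee_pos: [0.6371, -0.24, 0.099]
eef_rot: [0.605, 0.797, 0.0, 0.001]
ft_force: [0.5, -0.2, 1.6]
width: 0.0603
time: 4.08
ee_pos: [0.6361, -0.2383, 0.0975]
eef_rot: [0.604, 0.797, 0.001, -0.001]
ft_force: [-4.7, 5.2, 5.1]
width: 0.0141
```

Gripped: the opening is 14.1 mm, which matches the bar. I turn it clockwise.

```bash
python3 -m creep '[{"x":0,"y":0.002,"z":0,"spin":-8},{"x":0,"y":0.002,"z":0,"spin":-16},{"x":0,"y":0.002,"z":0,"spin":-24},{"x":0,"y":0.002,"z":0,"spin":-32},{"x":0,"y":0.002,"z":0,"spin":-40},{"x":0,"y":0.002,"z":0,"spin":-48},{"x":0,"y":0.002,"z":0,"spin":-56},{"x":0,"y":0.002,"z":0,"spin":-64},{"x":0,"y":0.002,"z":0,"spin":-70},{"x":0,"y":0.002,"z":0,"spin":-74},{"x":0,"y":0.002,"z":0,"spin":-74},{"x":0,"y":0.002,"z":0,"spin":-74}]'
python3 - <<'E'
from h import *
from scipy.spatial.transform import Rotation as R
s=r.read_state(); x=R.from_quat(s["eef_rot"]).as_matrix()[:,0]; print(np.degrees(np.arctan2(x[1],x[0])),s["torque"],s["ft_force"])
E
```

```text
time: 5.58
ee_pos: [0.6363, -0.2374, 0.0975]
eef_rot: [0.962, 0.273, -0.0, -0.0]
ft_force: [-2.7, 3.5, 2.0]
width: 0.014
31.68795617706517 [ 0.54248046  0.65256179 -0.16618147] [-2.65383232  3.51144485  2.01438616]
```

```bash
python3 -m creep '[{"x":0,"y":0,"z":0,"spin":0},{"x":0,"y":0,"z":0,"spin":0},{"x":0,"y":0,"z":0,"spin":0},{"x":0,"y":0,"z":0.03,"spin":0},{"x":0,"y":0,"z":0.08,"spin":0},{"x":0,"y":0,"z":0.125,"spin":0},{"x":-0.02,"y":0.05,"z":0.125,"spin":-5},{"x":-0.05,"y":0.10,"z":0.125,"spin":-10},{"x":-0.08,"y":0.15,"z":0.125,"spin":-15},{"x":-0.11,"y":0.20,"z":0.125,"spin":-20},{"x":-0.14,"y":0.24,"z":0.125,"spin":-25},{"x":-0.14,"y":0.24,"z":0.125,"spin":-25}]' 0.06 60
cat > chk.py <<'E'
from h import *
import sys
from scipy.spatial.transform import Rotation as R
s=r.read_state(); x=R.from_quat(s["eef_rot"]).as_matrix()[:,0]; print(s["time"],s["ee_pos"].round(4),np.degrees(np.arctan2(x[1],x[0])),s["width"])
ims=[]
for n in("scene","side"):
    c=r.camera(n); P=cloud(c); hsv=cv2.cvtColor(c["pixels"],cv2.COLOR_BGR2HSV); H,S,V=[hsv[...,i].astype(int) for i in range(3)]
    for k,(X,Y) in {"kb":(.637,-.241),"ka":(.621,.185)}.items():
        m=(V<70)&(P[...,2]>.085)&(P[...,2]<.1)&(np.hypot(P[...,0]-X,P[...,1]-Y)<.03); q=P[m]
        if len(q)>8: print(n,k,len(q),[np.round(v,1) for v in cv2.minAreaRect((q[:,:2]*1000).astype(np.float32))])
    m=((H<6)|(H>174))&(S>160)&(P[...,2]>.09)&(P[...,2]<.14); print(n,"red",m.sum(),P[m].mean(0).round(4))
    for k,(X,Y,rad) in {"sink":(.691,.065,.055),"cup":(.727,-.065,.055),"bin":(.638,.428,.09),"iron":(.499,-.45,.1)}.items():
        m=(P[...,2]>.02)&(P[...,2]<.16)&(np.hypot(P[...,0]-X,P[...,1]-Y)<rad); print(n,k,m.sum(),P[m].mean(0).round(4),end="; ")
    print(); ims.append(c["pixels"][100:340,140:480])
cv2.imwrite(f"pics/{sys.argv[1]}.png",np.vstack(ims))
E
python3 chk.py c1
```

```text
time: 7.08
ee_pos: [0.495, 0.0068, 0.2225]
eef_rot: [0.998, 0.06, 0.0, -0.002]
ft_force: [0.2, -1.1, 1.0]
width: 0.0603
7.075 [0.495  0.0068 0.2225] 6.926180118684143 0.06026528805408196
scene kb 55 [array([ 636.5, -242.6]), array([12.3, 44. ]), np.float64(27.5)]
scene ka 48 [array([620.9, 185.5]), array([40.4, 16.1]), np.float64(12.4)]
scene red 29 [0.4616 0.0212 0.1171]
scene sink 301 [0.6913 0.0625 0.0298]; scene cup 479 [ 0.7284 -0.068   0.0382]; scene bin 568 [0.637  0.4267 0.0363]; scene iron 717 [ 0.5018 -0.4523  0.0906]; 
side kb 109 [array([ 635.8, -241.8]), array([14.4, 44.8]), np.float64(30.4)]
side ka 50 [array([620.4, 184.4]), array([41.6, 17.1]), np.float64(6.0)]
side red 71 [0.457  0.0193 0.115 ]
side sink 284 [0.6907 0.0625 0.0285]; side cup 472 [ 0.7239 -0.0686  0.0372]; side bin 260 [0.5998 0.4234 0.0347]; side iron 857 [ 0.4912 -0.4555  0.1008];
```

View pics/c1.png

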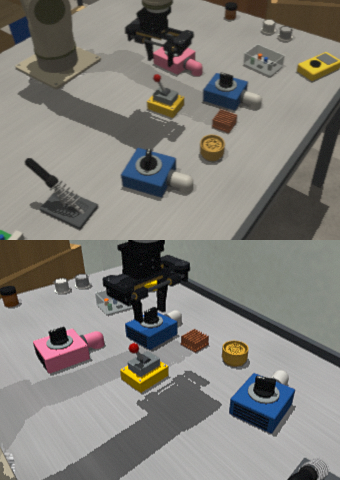

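Knob_b's bar has turned from +15.5° to about -60°, so it is open. Knob_a is unchanged. In the crop the ball is at (156,78), free below the gripper. I move above the ball and straddle it.

```bash
python3 -m creep '[{"x":-0.02,"y":0.01,"z":0,"spin":0},{"x":-0.037,"y":0.02,"z":0,"spin":0},{"x":-0.037,"y":0.02,"z":0,"spin":0},{"x":-0.037,"y":0.02,"z":-0.03,"spin":0},{"x":-0.037,"y":0.02,"z":-0.05,"spin":0},{"x":-0.037,"y":0.02,"z":-0.05,"spin":0},{"x":-0.037,"y":0.02,"z":-0.05,"spin":0}]'
python3 - <<'E'
from h import *
c=r.camera("wrist"); cv2.imwrite("pics/w3.png",c["pixels"])
E
```

```text
time: 8.05
ee_pos: [0.4603, 0.0211, 0.1733]
eef_rot: [0.998, 0.057, 0.0, 0.0]
ft_force: [0.4, 0.1, -0.1]
width: 0.06
```

View pics/w3.png

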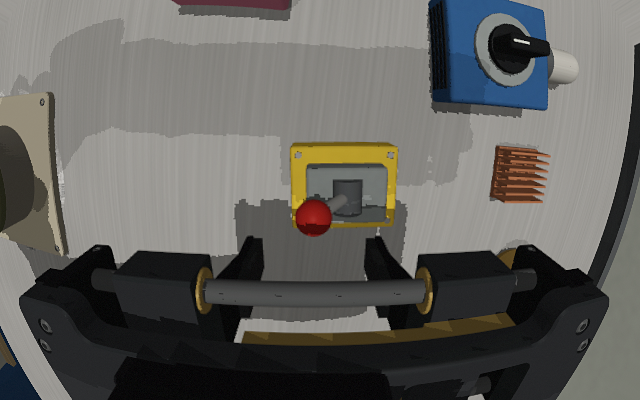

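The ball at (314,217) is centred between the fingers at columns 255 and 375. I descend and push away from the robot.

```bash
python3 -m creep '[{"x":0,"y":0,"z":-0.03,"spin":0},{"x":0,"y":0,"z":-0.058,"spin":0},{"x":0,"y":0,"z":-0.058,"spin":0},{"x":0.01,"y":0.001,"z":-0.058,"spin":0},{"x":0.02,"y":0.002,"z":-0.057,"spin":0},{"x":0.03,"y":0.003,"z":-0.055,"spin":0},{"x":0.04,"y":0.005,"z":-0.053,"spin":0},{"x":0.05,"y":0.006,"z":-0.053,"spin":0},{"x":0.06,"y":0.007,"z":-0.055,"spin":0},{"x":0.069,"y":0.008,"z":-0.057,"spin":0},{"x":0.072,"y":0.008,"z":-0.057,"spin":0},{"x":0.072,"y":0.008,"z":-0.057,"spin":0}]'
python3 - <<'E'
from h import *
c=r.camera("wrist"); cv2.imwrite("pics/w4.png",c["pixels"][100:300,150:500])
E
```

```text
time: 9.6
ee_pos: [0.5312, 0.0299, 0.1153]
eef_rot: [0.998, 0.057, -0.0, 0.0]
ft_force: [-0.2, 1.0, 0.2]
width: 0.0603
```

View pics/w4.png

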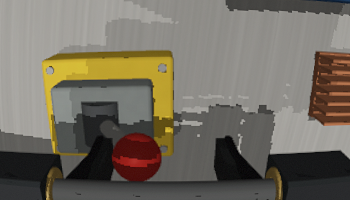

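The ball, at (136,157) in this crop, now leans away and no force is left. I lift clear and check.

```bash
python3 -m creep '[{"x":0,"y":0,"z":0.03,"spin":0},{"x":0,"y":0,"z":0.08,"spin":0},{"x":0,"y":0,"z":0.13,"spin":0},{"x":-0.02,"y":0.05,"z":0.15,"spin":0},{"x":-0.04,"y":0.10,"z":0.15,"spin":0},{"x":-0.06,"y":0.15,"z":0.15,"spin":0},{"x":-0.08,"y":0.20,"z":0.15,"spin":0},{"x":-0.08,"y":0.20,"z":0.15,"spin":0},{"x":-0.08,"y":0.20,"z":0.15,"spin":0}]'
python3 chk.py c2
```

```text
time: 10.78
ee_pos: [0.4517, 0.2293, 0.2657]
eef_rot: [0.998, 0.057, 0.0, -0.0]
ft_force: [0.2, -0.9, -0.3]
width: 0.0601
10.775 [0.4517 0.2293 0.2657] 6.558016313487227 0.06010216945282413
scene kb 55 [array([ 636., -243.]), array([13.2, 42.2]), np.float64(31.4)]
scene ka 45 [array([620.9, 184.6]), array([41.9, 17.3]), np.float64(4.9)]
scene red 36 [0.5187 0.0286 0.1175]
scene sink 300 [0.6918 0.0622 0.03  ]; scene cup 482 [ 0.7287 -0.0679  0.0379]; scene bin 571 [0.6364 0.4263 0.0361]; scene iron 712 [ 0.5012 -0.4525  0.0912]; 
side kb 111 [array([ 635.6, -242.3]), array([13.6, 44.6]), np.float64(34.6)]
side ka 52 [array([619.9, 184.3]), array([45.3, 14.4]), np.float64(14.0)]
side red 73 [0.5136 0.0274 0.1143]
side sink 283 [0.6904 0.0623 0.0287]; side cup 481 [ 0.7233 -0.0689  0.0369]; side bin 606 [0.6389 0.4255 0.0354]; side iron 859 [ 0.4913 -0.4555  0.1006];
```

View pics/c2.png

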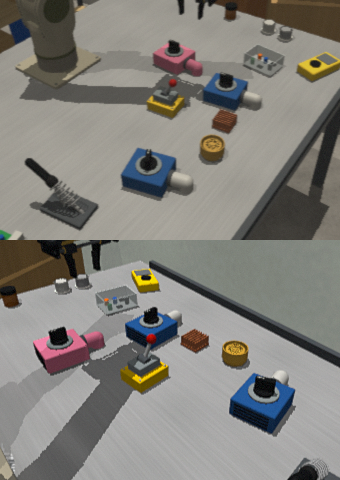

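```bash
python3 -c "
from bench import r
print(r.close_job())"
```

```text
the job is handed in; nothing more can be done
None
```

The job is done and handed in at about 11 s. I opened the knob on the right-hand blue box (intake_b, the one beside the iron) first, then flipped the red toggle fully away from the robot.

- **Knob_b:** its bar went from about +15.5° to about -60°, roughly a 75° clockwise turn, so it is past the detent and open. My last two readings of its angle came out about 4° less turned than the check right after the turn. I put that down to pixel noise.
- **Knob_a:** its position and bar angle read the same within noise, so it is still closed.
- **Toggle:** the red ball moved 57 mm in x, which matches the full 1.0 rad throw. No force was left on the tool before I lifted away.
- **Loose objects:** between the checks after the knob turn and at the end, the iron stand, cup and heat sink stayed within about 1 mm in both cameras. So did the bin in the scene camera; the side view of it was partly blocked in the earlier check. The first pictures agree to a few mm, but I measured those differently. Nothing looked tipped.
- **Arm:** it ended clear of everything. One move call was refused for missing keys, so nothing moved on that call, and I resent it.

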